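# Put the red filler nozzle back in its rack slot

## Robot

A 6-joint arm with a two-finger parallel gripper is mounted at the origin on the work surface. World frame = base frame: x ahead of the robot, y to its left, z up, the work surface at z = 0. Lengths are in m, angles in rad, forces in N, time in s.
With the tool pointing down it reaches from about 0.25 to 0.725 m from the base axis. Payload 9.7 kg.
Tool frame: the origin (TCP) lies on the mounting face of the last link; the fingertips stand 173 mm ahead of it and the grasp point (between the pads) lies 155 mm ahead of it (bot.tip_reach is the distance from the TCP to the fingertips, in m); y points along the fingers, x is the direction in which the jaws open and shut, and the axes are right-handed (so a half turn about y gives the same grasp; the last joint's range is limited). The gripper opens to 85 mm and grips with 20 to 120 N. Pads are 22 mm wide; open, the fingers measure 114 mm over their backs; the gripper's body (76 mm by 85 mm) begins 54 mm behind the grasp point. The pads swing forward as they close: fully open they stand 13 mm farther back than shut.
Start: joints at [1.12, 0.087, 0.176, 1.66, 0, 1.571], TCP at [0.24, 0.495, 0.405] pointing down, gripper open.
Joint ranges: [-3.13, 3.13], [-0.85, 1.81], [-1.15, 1.24], [-2.2, 2.28], [-1.44, 1.52], [-3.14, 3.14]. Speed limits (rad/s): [2.22, 2.22, 2.57, 3.14, 3.14, 3.14].

## Interface

Orientations are given as [roll, pitch, yaw] about the fixed x, y, z axes, in that order (R = Rz(yaw) Ry(pitch) Rx(roll)).
In Python, from cell import bot gives the robot as it stands.
- The arm moves only by the shell command python3 -m inch 'ROWS' [FORCE]. ROWS is JSON, one flat list of numbers, 7 for each row, row after row: the shift along the tool's x, y, z in cm, then the turn, a rotation vector about the tool's x, y, z in degrees, then the finger opening in cm, from 0 to 8.54. A call has 1 to 10 rows; each row shifts and turns the commanded pose from where the row before left it, along the tool's axes as they then stand; what a row does not reach is not made up. A row lasts 1/12 s, in which the tool goes at most 41.7 mm and 7.16 degrees, less where a joint would pass 70% of its speed; a pose out of reach is approached as far as the arm can. A call with a gripper value outside its range is refused whole. The fingers move at their own pace and stop on an object; FORCE is the grip in N (left out, the last holds). Time passes only in rows, so rows that do not move let the fingers close. It gives the time, the measured TCP pose, the force and the opening at its end, in the units of the state.
- bot.observe(): the state, without advancing time (a new reading comes with each control period).
- bot.capture(name): name is "scene" or "top" or "wrist"; returns the picture (400x640x3 uint8, red, green, blue); there is no depth.
- bot.get_calibration(name): a dict with "intrinsics" (3x3 intrinsics, pixels), "D" ([k1, k2, p1, p2, k3] as OpenCV has them; the pictures are not rectified), "rvec" (rotation vector, rad) and "tvec" (3), from world to camera coordinates, as OpenCV has them. Camera axes: x right, y down, z forward; pixel columns grow to the right and rows downward; lengths in m; the calibration is good to about 2 mm. A picture is of the moment at which its call begins: read the wrist's pose just before it. get_calibration takes no time and is no camera call; for the wrist camera it gives the pose at the moment of the call.
- bot.job_done(): hands the job in, once; it reports no verdict.
The state is a dict: "clock": time; "q": joint angles; "joint_velocities": joint speeds; "joint_efforts": joint torques, N m; "position": TCP position; "tool_rot": TCP orientation; "force": force on the tool from outside, world axes, zero at the start; "moment": the same for the moment, N m; "opening": opening from 0.0 (shut) to 1.0 (fully open).
Only numpy, scipy, OpenCV 4.12 (cv2) and the standard library are available. Lean on these libraries where they do the work, as an engineer would, in place of code of your own. Each camera call takes 0.05 s, during which the arm holds its last target.

## Task

Clearing up in the food shed: put the filler nozzle with the red flange back in the rack, standing upright on the floor of the slot that carries the red label. Set it down rather than dropping it, and leave the yellow and the blue nozzles standing where they are.

Things in the scene. Friction and masses are not known exactly. Their poses are not given: they have to be found in the camera images.
- nozzle_red: Nozzle to put away, 110 mm tall, 0.1 to 0.25 kg, standing on the table on its red flange (56 mm diameter, 12 mm high). Above it a metal cone narrows from 40 mm to 26 mm diameter at 45 mm height, then a straight round tube, 26 mm diameter, runs to the top, with a red band round its end. Grip the tube from above, 70 to 90 mm over the underside. Origin: centre of the underside; z up along it.
- slot_red (a point): Floor centre of the slot whose label (64 x 24 mm plate, white edge, flat on the rack's ledge 69 mm to the slot's -x side) is red; 12 mm over the table. Fixed light wood rack: 3 slots in a row along the point's y, in any colour order, 94 mm apart, each 84 x 84 mm inside along the point's x, y; walls 10 mm thick, tops 25 mm over the slot floor. z up.
- nozzle_yellow: Same nozzle with yellow flange and top band, standing on the table on the same side as the red one; it is still in use and stays there. Origin: centre of the underside, z up.
- nozzle_blue: Same nozzle with blue flange and top band, already home in the slot with the blue label, its top 122 mm over the table. Origin: centre of the underside, z up.
There are look-alikes about, which are no part of the job. Leave any green or purple look-alike of the nozzle_red alone. Leave any turquoise look-alike of the nozzle_blue alone.

How it is judged:
At the end, for the whole second after the job is handed in: The red nozzle stands upright (within 7 degrees) and at rest on the floor (within 4 mm) of the red-labelled slot, within 22 mm of its centre (anywhere inside its walls); the yellow and blue nozzles stand upright within 30 mm of where they began (horizontal distance between nozzle_red and slot_red below 0.022 m and z of nozzle_red in the frame of slot_red between -0.004 and 0.004 m and angle between each of nozzle_red, nozzle_yellow, nozzle_blue's own z axis and vertical below 0.12 rad and linear speed of nozzle_red below 0.02 m/s and distance of each of nozzle_yellow, nozzle_blue from where it was at the start of the episode below 0.03 m); the robot touches nothing.
It fails at once if the red nozzle is let go more than 30 mm above the slot floor (z of nozzle_red in the frame of slot_red above 0.03 m and contact force between nozzle_red and anything else below 0.02 N).
It fails at once if the yellow or the blue nozzle is knocked over or pushed away (by more than 30 mm) (distance of any of nozzle_yellow, nozzle_blue from where it was at the start of the episode above 0.03 m or angle between any of nozzle_yellow, nozzle_blue's own z axis and vertical above 0.5 rad).
It also fails if it takes over 40 s, if anything falls off the work surface, if the arm or the gripper's body presses on something with over 40 N, if the wrist force passes 120 N, or if a joint passes its speed limit or range.

## Working session

There is one attempt and no reset: what is moved stays moved. The work goes in short steps, Python scripts to look and compute and a shell command to move; the robot and the scene stay as the last step left them, time stands still between calls to the robot, and variables do not carry over. Pictures are saved under pics/ and viewed, and the job is handed in when it is done.

```bash
ls; mkdir -p pics; python3 - <<'E'
from cell import bot
import cv2,json
s=bot.observe();print(s['clock'],s['position'],s['tool_rot'],s['opening'])
for n in('scene','top'):
    im=bot.capture(n);cv2.imwrite(f'pics/{n}0.png',im[:,:,::-1])
    c=bot.get_calibration(n);print(n,c)
E
```

```text
pics
0.0 [0.23960892 0.49506235 0.4039769 ] [-1.57077625e+00  1.32500628e-03  1.12004344e+00] 0.9978904014886243
scene {'intrinsics': array([[404.65111726,   0.        , 317.92452483],
       [  0.        , 404.65111726, 200.35113706],
       [  0.        ,   0.        ,   1.        ]]), 'D': array([-0.04104225,  0.        ,  0.        ,  0.        ,  0.        ]), 'rvec': array([ 2.12656485,  1.33538764, -0.46497526]), 'tvec': array([-0.27794012, -0.30182964,  1.22177858])}
top {'intrinsics': array([[438.11040867,   0.        , 319.21087814],
       [  0.        , 438.11040867, 208.58876422],
       [  0.        ,   0.        ,   1.        ]]), 'D': array([-0.06608511,  0.        ,  0.        ,  0.        ,  0.        ]), 'rvec': array([ 2.11699358, -2.1371127 ,  0.20769073]), 'tvec': array([0.04665927, 0.48981162, 0.94589602])}
```

View pics/scene0.png

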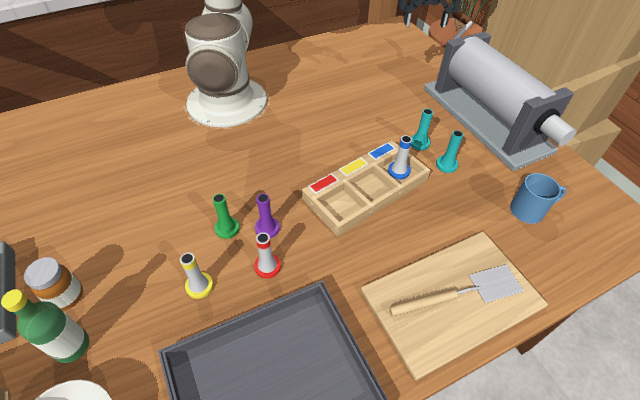

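View pics/top0.png

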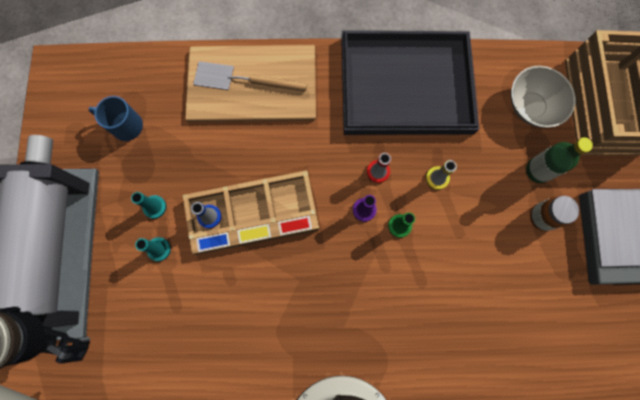

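The pictures show the nozzles as follows, with top-view pixels:
- **Could be taken for the target:** red flange and band with metal tube (378,170)/(384,159), purple (365,208), green (401,225), yellow flange (438,178).
- **Other look-alikes:** blue in the rack at (207,214), turquoise at (150,206) and (157,248).
- **Red label:** (295,226), so the red slot is about (291,194).

I choose the nozzle at (378,170). In the scene view it is at (266,264). Next I check it in a close crop and measure it.

```bash
cat > h.py <<'E'
import cv2,numpy as np
from cell import bot
def cal(n):
    c=bot.get_calibration(n);return c['intrinsics'],c['D'],cv2.Rodrigues(c['rvec'])[0],np.array(c['tvec'])
def ray(C,uv):
    K,D,R,t=C
    p=cv2.undistortPoints(np.array([[uv]],float),K,D)[0,0]
    return -R.T@t, R.T@np.array([p[0],p[1],1])
def onz(C,uv,z):
    o,d=ray(C,uv);return o+d*(z-o[2])/d[2]
def proj(C,P):
    K,D,R,t=C
    return cv2.projectPoints(np.array(P,float).reshape(-1,3),cv2.Rodrigues(R)[0],t,K,D)[0][:,0]
def blobs(im,lo,hi,s=120,v=60,minA=8):
    h=cv2.cvtColor(im,cv2.COLOR_RGB2HSV)
    m=((h[...,0]>=lo)&(h[...,0]<=hi) if lo<=hi else (h[...,0]>=lo)|(h[...,0]<=hi))&(h[...,1]>s)&(h[...,2]>v)
    n,l,st,c=cv2.connectedComponentsWithStats(m.astype(np.uint8))
    return [(st[i].tolist(),c[i].round(1).tolist(),l==i) for i in range(1,n) if st[i][4]>=minA]
E
python3 - <<'E'
from h import *
for n in('scene','top'):
    im=cv2.imread(f'pics/{n}0.png')[:,:,::-1].copy();C=cal(n)
    for col,(lo,hi) in dict(red=(174,3),yellow=(25,33),blue=(105,120)).items():
        for st,c,m in blobs(im,lo,hi,170 if col!='blue' else 150,80,15):
            if st[4]<1500: print(n,col,st,c,onz(C,c,.006).round(3),onz(C,c,.105).round(3))
a=cv2.resize(cv2.imread('pics/top0.png')[130:260,170:470],None,fx=2.6,fy=2.6,interpolation=2)
b=cv2.resize(cv2.imread('pics/scene0.png')[130:310,170:450],None,fx=1.4,fy=1.4,interpolation=2)
cv2.imwrite('pics/crop1.png',np.vstack([a,np.pad(b,((0,0),(0,a.shape[1]-b.shape[1]),(0,0)))]))
E
```

```text
scene red [311, 175, 25, 16, 166] [323.1, 182.7] [0.43  0.114 0.006] [0.509 0.072 0.105]
scene red [257, 241, 13, 8, 49] [263.7, 245.0] [ 0.538 -0.086  0.006] [ 0.603 -0.101  0.105]
scene red [254, 255, 26, 23, 183] [267.8, 269.6] [ 0.6   -0.1    0.006] [ 0.656 -0.114  0.105]
scene yellow [343, 159, 23, 14, 39] [353.2, 164.3] [0.406 0.213 0.006] [0.488 0.158 0.105]
scene yellow [181, 260, 15, 9, 54] [190.0, 265.1] [ 0.519 -0.245  0.006] [ 0.586 -0.239  0.105]
scene yellow [202, 272, 10, 11, 28] [207.5, 276.6] [ 0.561 -0.219  0.006] [ 0.623 -0.217  0.105]
scene yellow [198, 281, 15, 17, 37] [207.4, 291.2] [ 0.594 -0.229  0.006] [ 0.651 -0.225  0.105]
scene yellow [9, 291, 18, 21, 131] [19.4, 303.1] [ 0.458 -0.58   0.006] [ 0.534 -0.53   0.105]
scene blue [400, 141, 11, 8, 56] [404.8, 145.0] [0.401 0.376 0.006] [0.484 0.3   0.105]
scene blue [370, 144, 23, 14, 133] [381.3, 150.4] [0.392 0.307 0.006] [0.476 0.24  0.105]
scene blue [388, 162, 22, 17, 123] [398.3, 172.9] [0.482 0.302 0.006] [0.554 0.236 0.105]
top red [367, 160, 23, 23, 153] [376.6, 173.2] [ 0.583 -0.097  0.006] [ 0.556 -0.082  0.105]
top red [282, 219, 26, 13, 212] [294.4, 225.0] [0.459 0.1   0.006] [0.444 0.095 0.105]
top yellow [577, 140, 13, 13, 54] [581.2, 147.1] [ 0.648 -0.614  0.006] [ 0.615 -0.549  0.105]
top yellow [427, 167, 13, 11, 43] [431.1, 170.7] [ 0.588 -0.229  0.006] [ 0.561 -0.202  0.105]
top yellow [434, 179, 16, 10, 47] [441.8, 184.9] [ 0.553 -0.253  0.006] [ 0.529 -0.223  0.105]
top yellow [241, 228, 26, 12, 188] [253.4, 233.2] [0.441 0.196 0.006] [0.428 0.182 0.105]
top blue [198, 205, 23, 23, 141] [211.6, 217.9] [0.478 0.295 0.006] [0.461 0.271 0.105]
top blue [200, 235, 27, 14, 230] [212.7, 241.4] [0.422 0.29  0.006] [0.411 0.267 0.105]
```

View pics/crop1.png

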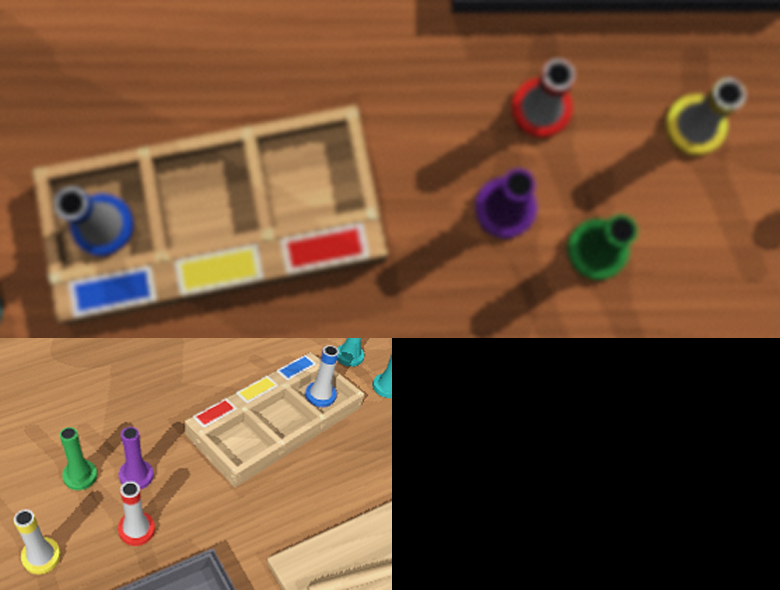

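The crop confirms it: a metal tube with red flange at (378,171) and band at (385,158). The purple and green ones are single-coloured. The slot with the red label is the right-hand one in the top view and is empty. Next are the positions.

```bash
python3 - <<'E'
from h import *
T=cal('top');S=cal('scene')
tp=lambda x,y:(x/2.6+170,y/2.6+130)
sp=lambda x,y:(x/1.4+170,(y-338)/1.4+130)
for n,rim,fl,sr in [('red',(559,74),(543,107),(130,489)),('yellow',(729,93),(698,124),(25,518)),('purple',(519,184),(506,206),(130,434)),('green',(622,229),(599,249),(69,434))]:
    print(n,onz(T,tp(*rim),.11).round(4),onz(T,tp(*fl),.010).round(4),onz(S,sp(*sr),.11).round(4))
print('blue',onz(T,tp(71,203),.122).round(4),onz(T,tp(102,225),.024).round(4),onz(S,sp(331,351),.122).round(4))
# labels
L={}
for n,C in(('top',T),('scene',S)):
    im=cv2.imread(f'pics/{n}0.png')[:,:,::-1].copy()
    for col,(lo,hi) in dict(red=(174,3),yellow=(25,33),blue=(105,120)).items():
        b=[b for b in blobs(im,lo,hi,120,80,60) if (235<b[1][1]<0 or (n=='top' and 195<b[1][0]<310 and 222<b[1][1]<245) or (n=='scene' and 145<b[1][1]<190 and 310<b[1][0]<395))]
        for x in b: print(n,col,x[0],x[1],onz(C,x[1],.037).round(4),onz(C,x[1],.012).round(4)); L[n,col]=x[1]
for C,k in((T,'top'),):
    a=onz(C,L[k,'blue'],.037);r=onz(C,L[k,'red'],.037);y=(a-r)[:2];print(np.linalg.norm(y))
    y/=np.linalg.norm(y);x=np.array([y[1],-y[0]]);s=r[:2]+.069*x;print('slot',s,np.degrees(np.arctan2(x[1],x[0])), [ (s+i*.094*y).round(4) for i in range(3)])
    P=[[*(s+.042*(i*x+j*y)),.037] for i,j in((-1,-1),(-1,1),(1,1),(1,-1))]
    im=cv2.imread('pics/top0.png');im=cv2.resize(im[150:270,170:330],None,fx=5,fy=5)
    q=((proj(T,P)-[170,150])*5+2).astype(np.int32);cv2.polylines(im,[q],True,(255,0,255),1)
    cv2.imwrite('pics/slot.png',im)
E
```

```text
red [ 0.5874 -0.1012  0.11  ] [ 0.5868 -0.1018  0.01  ] [ 0.5903 -0.0974  0.11  ]
yellow [ 0.5703 -0.2434  0.11  ] [ 0.5698 -0.2447  0.01  ] [ 0.574 -0.239  0.11 ]
purple [ 0.4941 -0.0647  0.11  ] [ 0.4945 -0.0649  0.01  ] [ 0.4988 -0.0621  0.11  ]
green [ 0.456  -0.1475  0.11  ] [ 0.4544 -0.1476  0.01  ] [ 0.4601 -0.1435  0.11  ]
blue [0.4792 0.2979 0.122 ] [0.4779 0.2962 0.024 ] [0.4836 0.3011 0.122 ]
top red [281, 218, 28, 14, 252] [294.5, 224.9] [0.4547 0.0984 0.037 ] [0.4585 0.0996 0.012 ]
top yellow [240, 227, 28, 14, 255] [253.6, 233.2] [0.4366 0.1909 0.037 ] [0.4399 0.1944 0.012 ]
top blue [199, 235, 28, 14, 250] [212.6, 241.4] [0.4186 0.2834 0.037 ] [0.4215 0.2893 0.012 ]
scene red [311, 175, 25, 16, 184] [323.1, 182.6] [0.4542 0.101  0.037 ] [0.4343 0.1115 0.012 ]
scene yellow [342, 159, 24, 15, 166] [353.2, 165.9] [0.4363 0.1931 0.037 ] [0.4158 0.2069 0.012 ]
scene blue [370, 144, 23, 14, 149] [381.2, 150.3] [0.4182 0.2857 0.037 ] [0.397  0.3027 0.012 ]
0.1885109761114518
slot [0.52245294 0.11157594] 11.045879965392464 [array([0.5225, 0.1116]), array([0.5044, 0.2038]), array([0.4864, 0.2961])]
```

View pics/slot.png

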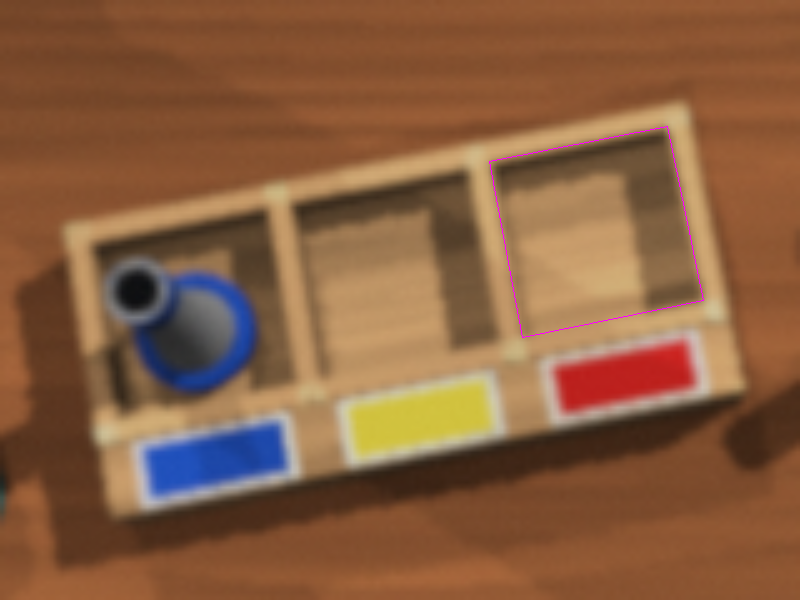

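```bash
python3 -m inch '[-2.1,0,-3.2,0,0,0,8.5, -2.1,0,-3.2,0,0,0,8.5, -2.1,0,-3.2,0,0,0,8.5, -2.1,0,-3.2,0,0,0,8.5, -2.1,0,-3.2,0,0,0,8.5, -2.1,0,-3.2,0,0,0,8.5, -2.1,0,-3.2,0,0,0,8.5, -2.1,0,-3.2,0,0,0,8.5, -2.1,0,-3.2,0,0,0,8.5]' 40
```

```text
clock: 0.85
position: [0.417, 0.1976, 0.4045]
tool_rot: [-1.571, 0.0, 1.12]
force: [1.5, 0.1, 0.2]
opening: 0.998
```

```bash
python3 -m inch '[-2.1,0,-3.1,0,0,0,8.5, -2.1,0,-3.1,0,0,0,8.5, -2.1,0,-3.1,0,0,0,8.5, -2.1,0,-3.1,0,0,0,8.5, -2.1,0,-3.1,0,0,0,8.5, -2.1,0,-3.1,0,0,0,8.5, -2.1,0,-3.1,0,0,0,8.5, -2.1,0,-3.1,0,0,0,8.5, 0,0,0,0,0,0,8.5]'
python3 - <<'E'
from h import *
C=cal('wrist');im=bot.capture('wrist');cv2.imwrite('pics/w1.png',im[:,:,::-1])
s=bot.observe();print(s['position'],s['tool_rot'])
for st,c,m in blobs(im,174,3,150,60,30): print(st,c,onz(C,c,.01).round(4),onz(C,c,.11).round(4))
E
```

```text
clock: 1.6
position: [0.5687, -0.0645, 0.4027]
tool_rot: [-1.57, 0.002, 1.116]
force: [1.3, 0.3, -0.1]
opening: 0.999
[ 0.56761679 -0.06250169  0.40307611] [-1.56876962e+00  1.00957519e-03  1.11617650e+00]
[408, 0, 11, 6, 39] [412.3, 1.7] [0.4661 0.0816 0.01  ] [0.4759 0.05   0.11  ]
[277, 167, 50, 47, 739] [302.6, 184.7] [ 0.5808 -0.0939  0.01  ] [ 0.5589 -0.077   0.11  ]
[282, 204, 29, 18, 189] [297.6, 209.6] [ 0.6044 -0.1123  0.01  ] [ 0.5759 -0.0903  0.11  ]
```

View pics/w1.png

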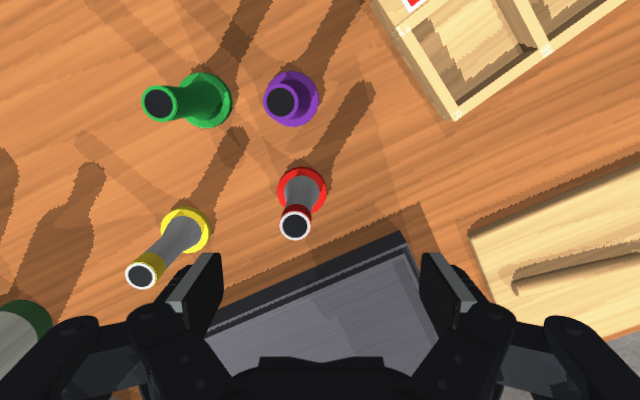

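The wrist view shows red at rim (294,225) and flange (302,191). Purple (290,98) and green (190,100) are behind it, and yellow (160,255) is to the left.

```bash
python3 - <<'E'
from h import *
C=cal('wrist');R=cv2.Rodrigues
print(onz(C,(294,225.5),.11).round(4),onz(C,(302,191),.01).round(4))
s=bot.observe();p=s['position'];y=s['tool_rot'][2];print(s['clock'],p)
for t in ([.5885,-.0995],onz(C,(294,225.5),.11)[:2]):
    d=np.array(t)-p[:2];print(d@[np.cos(y),np.sin(y)]*100,d@[-np.sin(y),np.cos(y)]*100)
E
```

```text
[ 0.586  -0.0972  0.11  ] [ 0.5858 -0.0955  0.01  ]
1.65 [ 0.56761679 -0.06250169  0.40307611]
-2.407006600934719 -3.500878855951971
-2.307773054947416 -3.1695773890518795
```

```bash
python3 -m inch '[-1.3,0,-1.8,0,0,0,8.5, -1.2,0,-1.7,0,0,0,8.5, 0,2.5,0,0,0,0,8.5, 0,2.5,0,0,0,0,8.5, 0,2,0,0,0,0,8.5, 0,0,0,0,0,0,8.5, 0,0,0,0,0,0,8.5]'
python3 - <<'E'
from h import *
C=cal('wrist');im=bot.capture('wrist');cv2.imwrite('pics/w2.png',im[:,:,::-1])
s=bot.observe();print(s['position'],s['tool_rot'])
E
```

```text
clock: 2.23
position: [0.5867, -0.0968, 0.3342]
tool_rot: [-1.569, 0.001, 1.121]
force: [0.3, -0.5, 0.6]
opening: 0.995
[ 0.58695976 -0.09692354  0.33570966] [-1.57109587e+00 -1.63958483e-04  1.12069647e+00]
```

View pics/w2.png

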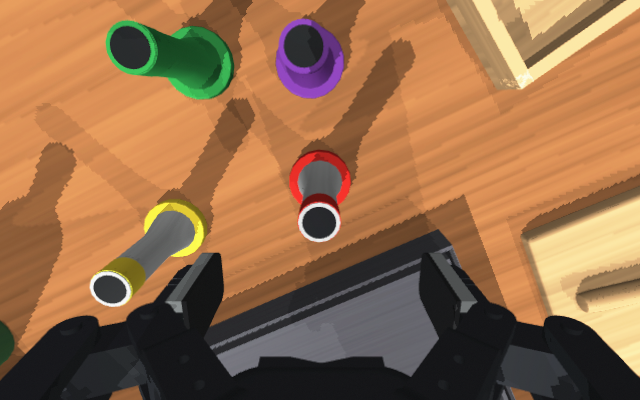

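The rim at (319,222) is centred between the fingers at about column 320.

```bash
python3 - <<'E'
from h import *
C=cal('wrist');print(onz(C,(319,222),.11).round(4),onz(C,(320,183),.01).round(4))
E
python3 -m inch '[0,2.5,0,0,0,0,8.5, 0,2.5,0,0,0,0,8.5, 0,2,0,0,0,0,8.5, 0,0,0,0,0,0,8.5]'
python3 - <<'E'
from h import *
C=cal('wrist');im=bot.capture('wrist');cv2.imwrite('pics/w3.png',im[:,:,::-1])
E
```

```text
[ 0.5886 -0.0995  0.11  ] [ 0.5905 -0.0998  0.01  ]
clock: 2.62
position: [0.5866, -0.0971, 0.2625]
tool_rot: [-1.567, 0.001, 1.12]
force: [-1.0, -0.4, -0.5]
opening: 0.998
```

View pics/w3.png

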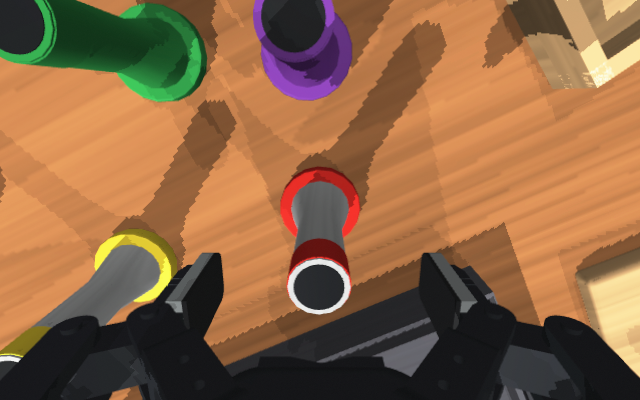

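The red rim at (319,286) is centred between the open fingers, with purple and yellow clear of them. I make a small correction, lower and close.

```bash
python3 -m inch '[-0.1,1.5,-0.2,0,0,0,8.5, 0,1.5,0,0,0,0,8.5, 0,0,0,0,0,0,8.5, 0,0,0,0,0,0,5, 0,0,0,0,0,0,3, 0,0,0,0,0,0,2, 0,0,0,0,0,0,2, 0,0,0,0,0,0,2, 0,0,0,0,0,0,2, 0,0,0,0,0,0,2]' 40
python3 - <<'E'
from h import *
C=cal('wrist');im=bot.capture('wrist');cv2.imwrite('pics/w4.png',im[:,:,::-1])
E
```

```text
clock: 3.5
position: [0.5887, -0.0994, 0.2357]
tool_rot: [-1.572, -0.0, 1.12]
force: [-1.4, 0.7, 5.9]
opening: 0.294
```

View pics/w4.png

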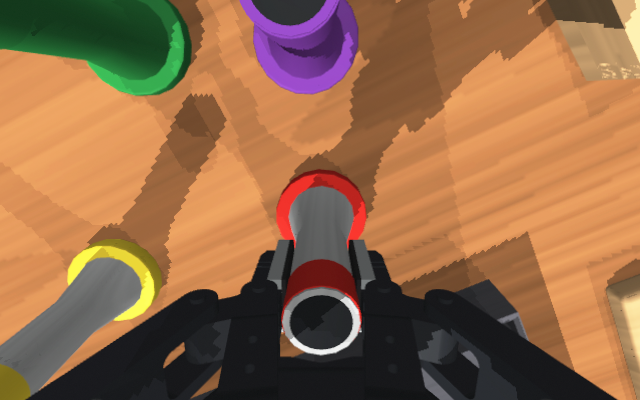

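The tube is between the pads (rim at (322,322)) and the opening reads 25 mm, so it is gripped. Lifting.

```bash
python3 -m inch '[0,-0.5,0,0,0,0,2, 0,-1.5,0,0,0,0,2, 0,-2,0,0,0,0,2, 0,-2,0,0,0,0,2, 0,-1,0,0,0,0,2, 0,0,0,0,0,0,2]' 60
python3 - <<'E'
from h import *
C=cal('wrist');im=bot.capture('wrist');cv2.imwrite('pics/w5.png',im[:,:,::-1])
s=bot.observe();p=s['position'];y=s['tool_rot'][2];print(p,s['opening'])
d=np.array([.5225,.1120])-p[:2];print(d@[np.cos(y),np.sin(y)]*100,d@[-np.sin(y),np.cos(y)]*100)
E
```

```text
clock: 4.05
position: [0.5889, -0.0994, 0.3072]
tool_rot: [-1.574, -0.001, 1.12]
force: [0.5, 0.3, -1.5]
opening: 0.291
[ 0.5887405  -0.09938126  0.30533328] 0.29020676997476635
16.14018097783558 15.172111910823496
```

View pics/w5.png

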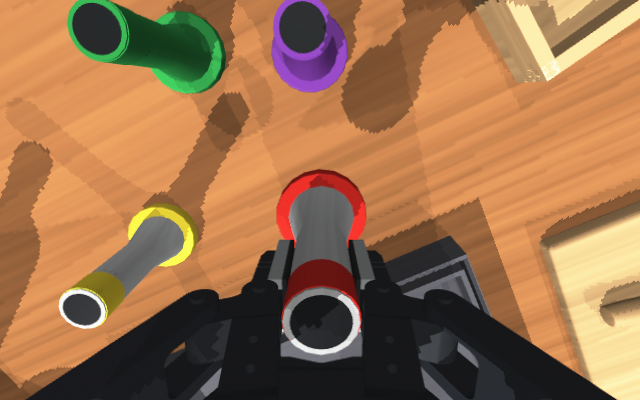

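The nozzle came up 70 mm, straight, with flange (321,212) and rim (321,320) unchanged relative to the fingers. Carrying it to the slot.

```bash
python3 -m inch '[0.8,0,0.8,0,0,0,2, 1.7,0,1.6,0,0,0,2, 2,0,1.8,0,0,0,2, 2,0,1.9,0,0,0,2, 2,0,1.9,0,0,0,2, 2,0,1.9,0,0,0,2, 2,0,1.8,0,0,0,2, 1.7,0,1.6,0,0,0,2, 1.2,0,1.2,0,0,0,2, 0.7,0,0.7,0,0,0,2]'
python3 -m inch '[0,0,0,0,0,0,2, 0,0,0,0,0,0,2]'
python3 - <<'E'
from h import *
for n in('wrist','top','scene'):
    im=bot.capture(n);cv2.imwrite(f'pics/{n}6.png',im[:,:,::-1])
s=bot.observe();p=s['position'];y=s['tool_rot'][2];print(p,s['tool_rot'],s['opening'])
d=np.array([.5223,.1130])-p[:2];print(d@[np.cos(y),np.sin(y)]*100,d@[-np.sin(y),np.cos(y)]*100)
E
```

```text
clock: 4.93
position: [0.5206, 0.1138, 0.3031]
tool_rot: [-1.569, 0.001, 1.122]
force: [0.4, -0.2, -2.8]
opening: 0.288
clock: 5.1
position: [0.5216, 0.112, 0.3039]
tool_rot: [-1.57, 0.001, 1.121]
force: [-0.7, -0.6, -2.5]
opening: 0.29
[0.52206219 0.11103659 0.3043348 ] [-1.57059370e+00  4.17070493e-04  1.11902548e+00] 0.2881480844952794
0.187024903195203 0.06431920680371819
```

View pics/wrist6.png

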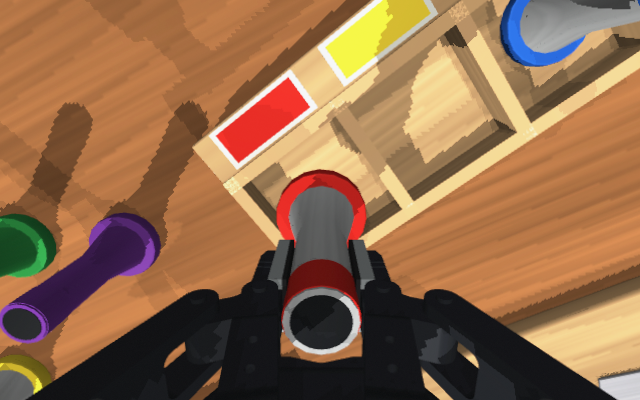

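View pics/scene6.png

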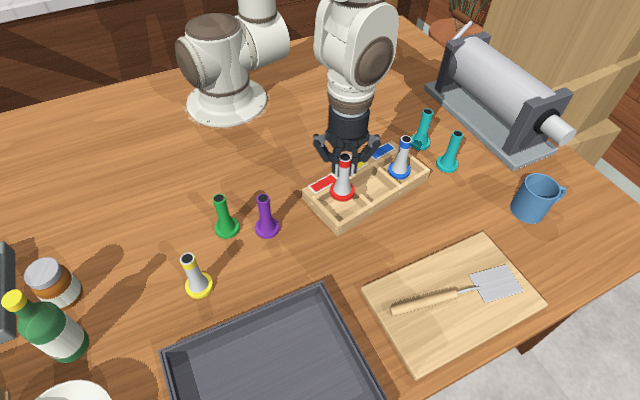

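The nozzle hangs above the slot: flange at (321,210) in the wrist view, red label at (265,118). In the scene view it is at (343,188). I check the slot from the wrist's label, then lower.

```bash
python3 - <<'E'
from h import *
C=cal('wrist');im=cv2.imread('pics/wrist6.png')[:,:,::-1].copy()
b=max([b for b in blobs(im,174,3,150,80,300) if b[1][1]<150],key=lambda b:b[0][4]);print(b[1])
l=onz(C,b[1],.037);a=np.radians(11.05);print(l,l[:2]+.069*np.array([np.cos(a),np.sin(a)]))
E
python3 -m inch '[0.2,2,0.1,0,0,0,2, 0,1.5,0,0,0,0,2, 0,0.8,0,0,0,0,2, 0,0,0,0,0,0,2]'
```

```text
[262.9, 120.1]
[0.45422089 0.09926741 0.037     ] [0.52194165 0.11249233]
clock: 5.58
position: [0.5215, 0.1133, 0.2597]
tool_rot: [-1.568, 0.002, 1.119]
force: [-0.3, -0.1, -2.4]
opening: 0.293
```

Three slot estimates agree to about 1 mm. The nozzle should touch down at TCP z ≈ 0.247.

```bash
python3 -m inch '[0,0.4,0,0,0,0,2, 0,0.3,0,0,0,0,2, 0,0.2,0,0,0,0,2, 0,0.1,0,0,0,0,2, 0,0,0,0,0,0,2, 0,0,0,0,0,0,2]'
```

```text
clock: 6.08
position: [0.5219, 0.1141, 0.252]
tool_rot: [-1.571, -0.0, 1.12]
force: [-0.6, 0.2, -2.5]
opening: 0.289
```

```bash
python3 -m inch '[0,0.1,0,0,0,0,2, 0,0.1,0,0,0,0,2, 0,0,0,0,0,0,2, 0,0,0,0,0,0,2]'
```

```text
clock: 6.42
position: [0.5218, 0.114, 0.2496]
tool_rot: [-1.571, 0.0, 1.12]
force: [0.0, 0.2, -1.9]
opening: 0.291
```

```bash
python3 -m inch '[0,0.1,0,0,0,0,2, 0,0,0,0,0,0,2, 0,0,0,0,0,0,2]'; python3 -m inch '[0,0.1,0,0,0,0,2, 0,0,0,0,0,0,2, 0,0,0,0,0,0,2]'
```

```text
clock: 6.67
position: [0.5218, 0.114, 0.2486]
tool_rot: [-1.571, 0.0, 1.12]
force: [0.2, 0.2, -1.4]
opening: 0.287
clock: 6.92
position: [0.5219, 0.1141, 0.2478]
tool_rot: [-1.571, -0.0, 1.12]
force: [0.1, 0.7, -0.5]
opening: 0.291
```

```bash
python3 -m inch '[0,0.1,0,0,0,0,2, 0,0,0,0,0,0,2, 0,0,0,0,0,0,2]';  python3 - <<'E'
from h import *
im=bot.capture('scene');cv2.imwrite('pics/s7.png',cv2.resize(im[120:250,280:460,::-1],None,fx=4,fy=4,interpolation=2))
print(bot.observe()['force'])
E
```

```text
clock: 7.17
position: [0.5218, 0.114, 0.2478]
tool_rot: [-1.572, -0.001, 1.12]
force: [-2.7, -1.3, 7.2]
opening: 0.289
[-2.5669705  -0.53870107  7.05333012]
```

View pics/s7.png

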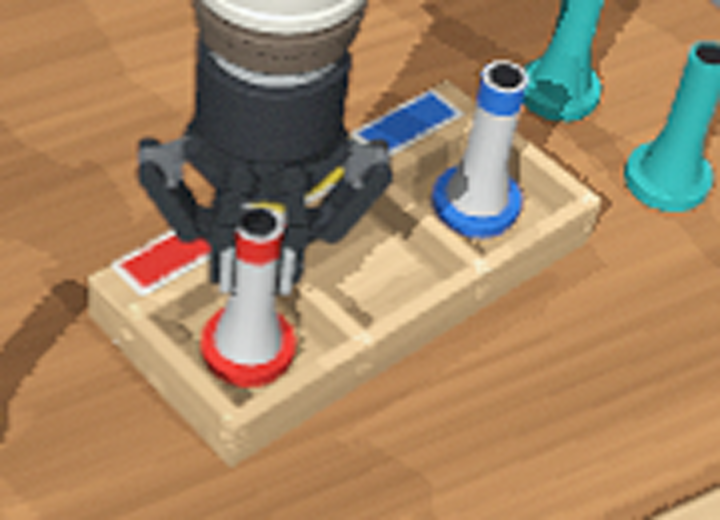

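The flange (250,345 in the crop) sits inside the red slot, and the force has risen to +7 N, so it is on the floor. Opening gently, then retreating straight up.

```bash
python3 -m inch '[0,0,0,0,0,0,2.8, 0,0,0,0,0,0,3.4, 0,0,0,0,0,0,4.5, 0,0,0,0,0,0,6, 0,0,0,0,0,0,8, 0,0,0,0,0,0,8.5, 0,0,0,0,0,0,8.5, 0,0,0,0,0,0,8.5]' 20
python3 - <<'E'
from h import *
im=bot.capture('wrist');cv2.imwrite('pics/w8.png',im[:,:,::-1])
print(bot.observe()['force'])
E
```

```text
clock: 7.88
position: [0.5218, 0.114, 0.2466]
tool_rot: [-1.571, 0.0, 1.12]
force: [0.1, -0.5, -0.2]
opening: 1.0
[-0.84016981  0.48889402  0.837617  ]
```

View pics/w8.png

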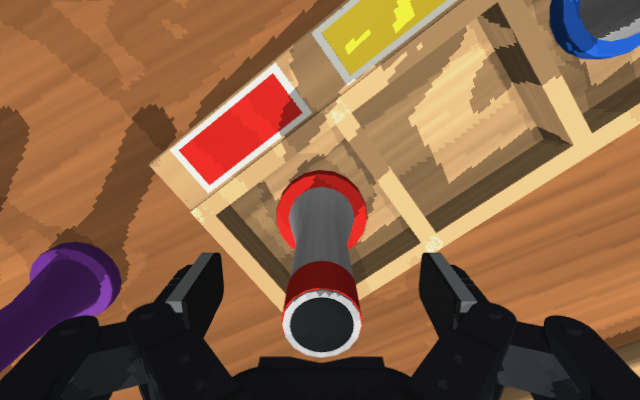

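The fingers are fully open and clear of the tube (rim (321,322)), and the nozzle stands in the slot. Retreating.

```bash
python3 -m inch '[0,-1,0,0,0,0,8.5, 0,-2.5,0,0,0,0,8.5, 0,-3,0,0,0,0,8.5, 0,-3,0,0,0,0,8.5, 0,-3,0,0,0,0,8.5, 0,-2.5,0,0,0,0,8.5, 0,0,-3,0,0,0,8.5, 0,0,-1,0,0,0,8.5, 0,0,0,0,0,0,8.5, 0,0,0,0,0,0,8.5]'
python3 - <<'E'
from h import *
for n in('scene','wrist','top'):
    im=bot.capture(n);cv2.imwrite(f'pics/{n}9.png',im[:,:,::-1])
print(bot.observe()['force'],bot.observe()['position'])
E
```

```text
clock: 8.77
position: [0.5578, 0.0964, 0.3962]
tool_rot: [-1.569, 0.001, 1.119]
force: [-0.4, -0.5, 0.3]
opening: 0.993
[ 0.63321403 -0.12560512 -0.31185722] [0.55719616 0.09687386 0.3964591 ]
```

View pics/scene9.png

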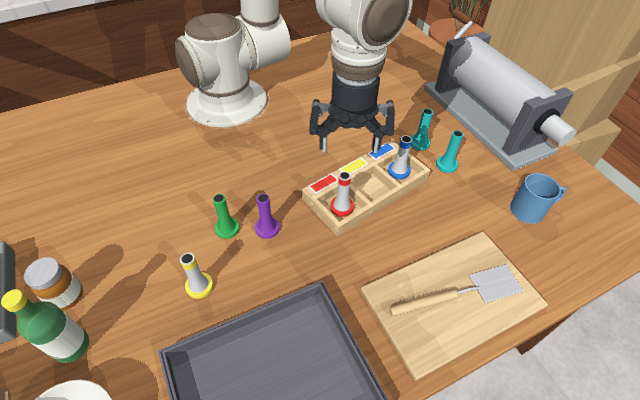

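View pics/wrist9.png

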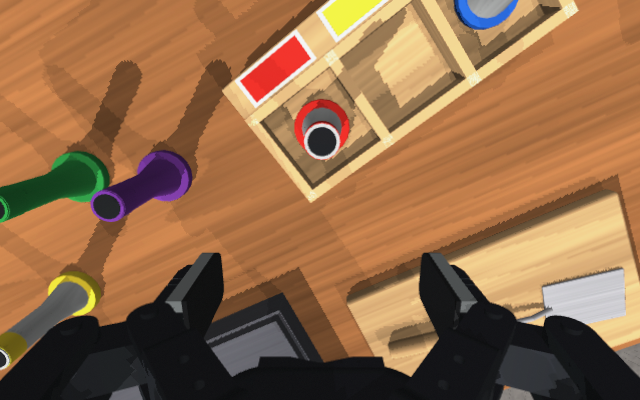

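The nozzle stands in the red slot: wrist rim (322,141), flange (321,126), scene (343,195). Yellow at (198,280) and blue at (400,160) haven't visibly moved. One check of position and upright, then I hand in.

```bash
python3 - <<'E'
from h import *
C=cal('wrist');S=cal('scene')
print('rim',onz(C,(322,141),.122),'flange',onz(C,(321.5,126),.024),'rim scene',onz(S,(344,176.5),.122))
a=cv2.imread('pics/scene0.png');b=cv2.imread('pics/scene9.png')
for n,(x,y,w,h) in dict(yel=(175,245,45,60),blue=(385,130,35,52)).items():
    print(n,cv2.absdiff(a[y:y+h,x:x+w],b[y:y+h,x:x+w]).mean())
bot.job_done()
E
```

```text
rim [0.52059728 0.1149023  0.122     ] flange [0.51936619 0.11546246 0.024     ] rim scene [0.52541494 0.11318325 0.122     ]
yel 4.957654320987654
blue 17.975457875457874
the job is handed in; nothing more can be done
```

```bash
python3 - <<'E'
from h import *
for n in('scene0','scene9','top0','top9'):
    im=cv2.imread(f'pics/{n}.png')[:,:,::-1].copy()
    print(n,[(b[0],b[1]) for b in blobs(im,105,120,150,40,25) if (380<b[1][0]<420 if 's' in n else 190<b[1][0]<225)])
E
```

```text
scene0 [([400, 141, 11, 8, 56], [404.8, 145.0]), ([370, 144, 23, 14, 133], [381.3, 150.4]), ([388, 162, 22, 17, 123], [398.3, 172.9])]
scene9 [([400, 141, 11, 8, 58], [404.7, 145.0]), ([370, 144, 23, 14, 122], [381.9, 150.4]), ([388, 162, 22, 17, 121], [398.3, 172.9])]
top0 [([198, 205, 23, 23, 147], [211.2, 218.0]), ([200, 235, 27, 14, 230], [212.7, 241.4])]
top9 [([198, 205, 23, 23, 151], [211.0, 217.9]), ([200, 235, 27, 14, 236], [212.9, 241.4])]
```

The red nozzle is standing in the red-labelled slot, and I handed the job in at about 9 s. I gripped it by the tube, lowered it until the force showed floor contact (about +7 N), then let go and backed straight up.

- **Position:** the last pictures put the nozzle about 2 to 5 mm from the slot centre, against the 22 mm allowed. The rim and flange estimates agree to about 1.5 mm, so it is upright.
- **Contact:** the arm is about 0.15 m above where it released the nozzle, touches nothing, and reads near-zero force.
- **Yellow and blue nozzles:** neither moved. My before/after picture difference was high around blue (18, against 5 for yellow), so I compared its flange and band pixels after handing in. They match to within 0.2 px in both views, so the difference was probably the arm's shadow.

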